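# Clamp a slotted foot under the ring nut of the bench clamp

### The job

Slide the loose slotted foot into the bench clamp's channel, under the brass ring nut, until its slot is fully home against the stud. Then screw the nut down (clockwise) until you feel its resistance start to rise, and give it one further quarter turn and no more, so that the foot is nipped but not overtightened. Let go, and leave the other things on the bench undisturbed.

Things in the scene. Friction and masses are not known exactly. Their poses are not given: they have to be found in the camera images.
- base: Bench clamp, fixed to the bench: grey plate 150 mm long (its x -100 to +50), 90 mm wide, 8 mm thick, with an upright threaded steel stud 16 mm in diameter whose top is 88 mm above the bench. Origin on the bench, on the stud's axis; z up; x is the way the foot slides in, from the open mouth on the -x side (towards the robot).
- stud_foot (a point): Point on the stud's axis at the plate's top face, 8 mm above the bench.
- channel_mouth (a point): Middle of the channel's entrance, on the plate, 50 mm before the stud. The channel, 53 mm wide and centred on the stud, runs along the clamp's x between two dark steel rails 7 mm tall, from -50 to +35 mm. From -77 to -50 mm the rails flare outwards.
- nut: Brass knurled ring nut on the stud, 44 mm in diameter, 30 mm tall, dark dot on its top; grip it across any diameter. Origin on the stud's axis at its underside, at the start 45 mm above the bench. Clockwise from above it goes down 14 mm per turn, 26 mm at most; it cannot come off, stays where left and runs free at about 0.05 N m. The washer below turns with it.
- washer: Steel pressure washer under the nut, a flange 50 mm in diameter, 3 mm thick, origin at its underside, at rest 12 mm below the nut's (33 mm above the bench at the start). Sprung: it yields at 5 N, then 1 mm per 3 N, up to 8.5 mm, so a quarter turn past first touch presses with about 15 N. Its rubbing on the pads raises the turning moment from 0.05 N m by about 0.1 at touch, to 0.3 to 0.5 N m then.
- foot: Loose slotted foot lying flat: an aluminium strap 50 mm wide, 10 mm thick, about 0.35 kg. Origin on its underside, where the stud's axis comes when the foot is home; x along the strap, out of the fork's open end; z up. The strap's rear end is at x = -115 mm; the prongs reach to +30 mm, their tapered tips to +40 mm. At the rear stands a lug to hold it by.
- slot_end (a point): Closed end of the fork's slot on the strap's top face, 8 mm behind the foot's origin; it meets the stud when home. The slot is 20 mm wide and open towards +x.
- fork_mid (a point): Point between the prongs at the strap's top face. On the prongs, beside the slot (foot x -12 to +24 mm), are two black rubber pads on which the washer will press. Their tops stand 2 to 12 mm above the strap, different every time and not reported: the touch must be felt. On the plate they clear the raised washer by 3 to 13 mm.
- lug_top (a point): Centre of the top face of the foot's upright steel lug, by which to hold it: 30 mm along the foot's x, 18 mm along y, 98 mm behind the foot's origin, from 10 to 50 mm above the underside.
- tray: Bystander: aluminium dissecting tray, 240 x 340 x 45 mm, with a blue mat in it; origin under its centre.
- scissors: Bystander: steel scissors lying on the bench, 140 mm long, 6 mm thick; origin under the middle.
- jar: Bystander: amber glass jar with white cap, 68 mm wide, 100 mm tall; origin under its centre.
- beaker: Bystander: glass beaker, 72 mm wide, 95 mm tall; origin under its centre.
- dish: Bystander: low glass dish, 90 mm wide, 16 mm tall; origin under its centre.
- spare_washer: Bystander: loose flat steel washer, 36 mm across, 4 mm thick; origin under its centre.
- forceps: Bystander: steel forceps lying on the bench, 130 mm long, 7 mm thick; origin under the middle.
- eye_model: Bystander: white anatomical eye model, a 72 mm ball on a black stand, 118 mm tall; origin under its centre.
Things that resemble listed ones, but are neither listed nor needed, are in the scene too. Leave any purple look-alike of the foot alone.

How it is judged:
By the outcome, as a careful person would: the job done as asked, in the order asked, and still so for the second after the job is handed in, with the robot touching nothing.
It also fails if it takes over 72 s, if anything falls off the work surface, if the arm or the gripper's body presses on something with over 40 N, if the wrist force passes 120 N, or if a joint passes its speed limit or range.

### The arm

A 6-joint arm with a two-finger parallel gripper is mounted at the origin on the work surface. World frame = base frame: x ahead of the robot, y to its left, z up, the work surface at z = 0. Lengths are in mm, angles in rad, forces in N, time in s.
With the tool pointing down it reaches from about 350 to 975 mm from the base axis. Payload 7.1 kg.
Tool frame: the origin (TCP) lies at the very end of the fingers, on their centre line; the grasp point (between the pads) lies 19 mm behind it (ctrl.grasp_offset is the distance from the TCP to the grasp point, in mm); z points along the fingers, y is the line along which they close (so a half turn about z gives the same grasp; the last joint's range is limited). The gripper opens to 88 mm and grips with 3 to 60 N. Pads are 20 mm wide; open, the fingers measure 115 mm over their backs; the gripper's body (75 mm by 178 mm) begins 61 mm behind the grasp point.
Start: joints at [1.151, 0.423, 1.63, -0, 1.089, -0.019], TCP at [243.815, 575.464, 222.675] pointing down, gripper open.
Joint ranges: [-3, 3], [-0.9, 2.11], [0.09, 2.58], [-1.31, 4.45], [0.11, 2.69], [-2.54, 2.54]. Speed limits (rad/s): [2.39, 2.39, 3.01, 3.14, 3.14, 3.14].

### API

Orientations are given as a rotation vector (axis times angle).
In Python, from workcell import ctrl, viewer, ticket, models gives the robot as it stands.
- The arm moves only by the tool play_rows, never from a script. Its arguments are lists of equal length, an entry for each row: "dp": the shift along the world's x, y, z in mm, a list of three; "yaw": the turn about the world's z in degrees. In form: {"dp": [[tx, ty, tz], ...], "yaw": [yaw, ...]}. A call has 1 to 8 rows; each row shifts and turns the commanded pose from where the row before left it; what a row does not reach is not made up. A row lasts 1/12 s, in which the tool goes at most 41.7 mm and 7.16 degrees, less where a joint would pass 70% of its speed; a pose out of reach is approached as far as the arm can. A call is refused whole if a number of a shift passes 41.7 or a number of a turn 7.16, either way. A call with a gripper value outside its range is refused whole. "gripper" is the closure, from 0 (fully open) to 1 (shut), set as the call begins (left out, the last holds). The fingers move at their own pace and stop on an object; the grip force is fixed at half the most. Time passes only in rows, so rows that do not move let the fingers close. It gives the time, the measured TCP pose, the force, the opening and the grip force at its end, in the units of the state.
- ctrl.get_obs(): the state, without advancing time (a new reading comes with each control period).
- viewer.get_image(name): name is "side" or "top"; returns a dict with "pixels" (420x560x3 uint8, red, green, blue), "range_z" (420x560 float32, mm along the optical axis (not along the pixel's ray), 0 where there is no reading), "fx", "fy", "cx", "cy" (pixels), "T" (4x4, takes a point from camera to world coordinates). Camera axes: x right, y up, looking along -z (the intrinsics and any distortion apply to the point x, -y, -z); pixel columns grow to the right and rows downward; lengths in mm; the calibration is good to about 2 mm. A picture is of the moment at which its call begins.
- ticket.close_job(): hands the job in; it is judged then, once.
Trained networks look in a picture, given as the dict that the camera call returned (one of the last four; its "shot" number tells which), for a name from the list of things; names that differ only in an ending like _2 or _b are one class to them, and where a whole thing is asked for, a point or a joint stands for the part that bears it (a point fixed in the world has none). Each returns a list of dicts, best first, with "conf" (0 to 1); they miss things now and then, are a little off and sometimes report something else, mostly with a low value. They report only what shows in the picture. A call takes as long as a camera call. They do not tell look-alikes from the thing itself.
- models.look_for(picture, name): "bbox" ([centre column, centre row, width, height] in pixels, round what is visible of it).
- models.landmark_of(picture, name): "location" ([column, row] in pixels: a listed point, or the origin of a listed thing).
The state is a dict: "t": time; "qpos": joint angles; "qvel": joint speeds; "joint_torque": joint torques, N m; "ee_pos": TCP position; "orientation": TCP orientation; "ft_force": force on the tool from outside, world axes, zero at the start; "moment": the same for the moment, N m; "width": finger opening in mm; "grasp_force": force on a finger pad.
Only numpy, scipy, OpenCV 4.12 (cv2) and the standard library are available. Lean on these libraries where they do the work, as an engineer would, in place of code of your own. Each camera call takes 0.05 s, during which the arm holds its last target. There are 200 camera calls.

## Working session

There is one attempt and no reset: what is moved stays moved. The work goes in short steps, Python scripts to look and compute and a tool call to move; the robot and the scene stay as the last step left them, time stands still between calls to the robot, and variables do not carry over. Pictures are saved under pics/ and viewed, at most 10 in all, crops included, and the job is handed in when it is done.

Besides the shell and the picture viewer there is one more tool, called after ">>>" as a command line: name --pt "numbers of a row" for each row, then --argument value for the rest. play_rows: Moves the arm, as the interface text tells. Its arguments: {"type":"object","properties":{"dp":{"type":"array"},"yaw":{"type":"array"},"gripper":{"type":"number"}},"required":["dp","yaw"]}

```bash
mkdir -p pics; cat > h.py <<'E'
import numpy as np, cv2
from workcell import ctrl, viewer, ticket, models
def shot(n,save=None):
    p=viewer.get_image(n)
    if save: cv2.imwrite('pics/'+save+'.png',cv2.cvtColor(p['pixels'],cv2.COLOR_RGB2BGR))
    return p
def ray(p,uv):
    d=np.array([(uv[0]-p['cx'])/p['fx'],-(uv[1]-p['cy'])/p['fy'],-1.])
    T=np.array(p['T']);return T[:3,3],T[:3,:3]@d
def at_z(p,uv,z):
    o,d=ray(p,uv);return o+d*(z-o[2])/d[2]
def at_depth(p,uv):
    u,v=int(round(uv[0])),int(round(uv[1]));o,d=ray(p,uv)
    return o+d*float(p['range_z'][v,u])
def proj(p,w):
    T=np.array(p['T']);c=T[:3,:3].T@(np.array(w)-T[:3,3]);return np.array([p['cx']+p['fx']*c[0]/-c[2],p['cy']+p['fy']*c[1]/c[2]])
E
python3 - <<'E'
from h import *
np.set_printoptions(precision=1,suppress=True)
Z=dict(base=0,stud_foot=8,channel_mouth=8,nut=45,washer=33,foot=0,slot_end=10,fork_mid=10,lug_top=50,tray=0,scissors=0,jar=0,beaker=0,dish=0,spare_washer=0,forceps=0,eye_model=0)
for c in ('top','side'):
    p=shot(c,c+'0'); print(c,p['T'][:3,3],[k for k in p])
    for n,z in Z.items():
        for r in models.landmark_of(p,n)[:3]:
            if r['conf']>.2: print(n,round(r['conf'],2),np.array(r['location']),at_z(p,r['location'],z))
print(ctrl.get_obs())
E
```

```text
top [ 330.    51.4 1134.9] ['pixels', 'range_z', 'fx', 'fy', 'cx', 'cy', 'T', 'shot']
base 0.87 [352.5 181.9] [ 663.6 -117.7    0. ]
stud_foot 0.83 [357.1 183.2] [ 658.2 -130.     8. ]
channel_mouth 0.82 [360.  195.6] [ 621.6 -139.5    8. ]
nut 0.56 [359.3 175.6] [ 670.1 -129.5   45. ]
washer 0.5 [354.9 174.8] [ 675.4 -118.9   33. ]
foot 0.91 [246.3 208.7] [562.6 185.8   0. ]
foot 0.68 [283.4 217.6] [543.7  77.    0. ]
foot 0.65 [212.4 283.8] [343.5 261.    0. ]
slot_end 0.87 [244.9 207.2] [564.6 189.   10. ]
slot_end 0.85 [286.7 214.7] [550.8  68.   10. ]
slot_end 0.68 [214.2 284.1] [342.9 254.1  10. ]
fork_mid 0.91 [279.9 220.5] [532.7  86.1  10. ]
fork_mid 0.66 [207.9 280.2] [352.3 272.6  10. ]
fork_mid 0.64 [246.3 201.7] [581.  186.5  10. ]
lug_top 0.93 [243.4 239.7] [465.9 180.1  50. ]
lug_top 0.69 [314. 195.] [603.9  -4.7  50. ]
lug_top 0.68 [238.2 301.6] [301.6 179.   50. ]
scissors 0.67 [300.6 147.1] [761.   40.6   0. ]
scissors 0.53 [399.  282.6] [ 382.  -256.4    0. ]
jar 0.95 [405.  161.7] [ 736.1 -270.7    0. ]
beaker 0.72 [452.3 203.5] [ 618.2 -408.1    0. ]
beaker 0.54 
[... 1274 characters left out ...]
[372.9 331.6] [ 613.  -404.6    0. ]
dish 0.86 [234.5 231.5] [377.5  32.6   0. ]
dish 0.66 [351.8 209.8] [759.7  59.3   0. ]
dish 0.59 [347.5 249. ] [ 668.9 -126.5    0. ]
spare_washer 0.48 [356.1 212.9] [765.8  38.8   0. ]
forceps 0.45 [340.1 194.5] [759.3 160.6   0. ]
eye_model 0.75 [294.9 175.1] [648.1 338.7   0. ]
{'t': 1.8, 'qpos': array([ 1.2,  0.4,  1.6, -0. ,  1.1, -0. ]), 'qvel': array([ 0.,  0.,  0., -0.,  0.,  0.]), 'joint_torque': array([  0. , -54.5, -27.4,   0.1,   0. ,  -0. ]), 'ee_pos': array([243.8, 575.5, 222.7]), 'orientation': array([ 0.6,  3.1, -0. ]), 'ft_force': array([ 0. ,  0.6, -0.5]), 'moment': array([ 0.,  0., -0.]), 'grasp_force': 0.0, 'width': 87.47969307603287}
```

View pics/top0.png

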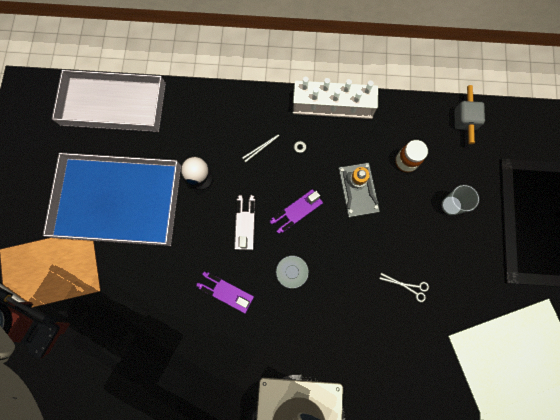

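View pics/side0.png

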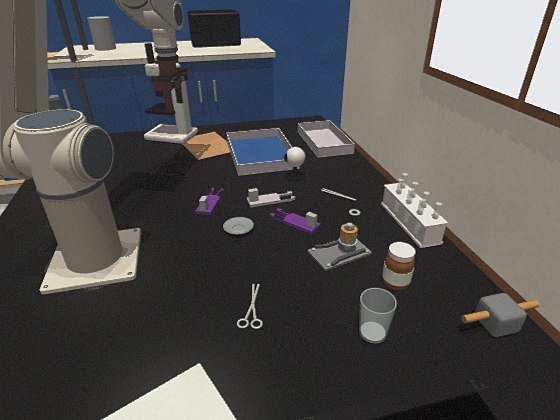

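Top view: the silver foot is at about (245,222), with its fork up (+x) and lug at (243,240). Two purple look-alikes are at (297,211) and (226,292), and the clamp is at (360,188) with its nut at (361,176). I'll refine the poses with depth.

```bash
cat >> h.py <<'E'
def cloud(p):
    z=p['range_z'];v,u=np.mgrid[0:z.shape[0],0:z.shape[1]]
    d=np.stack([(u-p['cx'])/p['fx'],-(v-p['cy'])/p['fy'],-np.ones(z.shape)],-1)*z[...,None]
    T=np.array(p['T']);return d@T[:3,:3].T+T[:3,3]
def rect(W,m):
    return cv2.minAreaRect(W[m][:,:2].astype(np.float32))
E
python3 - <<'E'
from h import *
np.set_printoptions(precision=1,suppress=True,linewidth=160)
p=shot('top');W=cloud(p);px=p['pixels'].astype(int)
c=cv2.cvtColor(p['pixels'],cv2.COLOR_RGB2BGR)
a=cv2.resize(c[185:255,215:275],None,fx=6,fy=6,interpolation=cv2.INTER_CUBIC);b=cv2.resize(c[155:225,330:390],None,fx=6,fy=6,interpolation=cv2.INTER_CUBIC)
cv2.imwrite('pics/z1.png',np.hstack([a,b]))
def reg(x0,x1,y0,y1): return (W[...,0]>x0)&(W[...,0]<x1)&(W[...,1]>y0)&(W[...,1]<y1)&(p['range_z']>0)
z=W[...,2]
F=reg(420,640,130,240); C=reg(530,740,-200,-60)
print('bench z',np.median(z[reg(420,640,110,130)]))
print('foot strap',rect(W,F&(z>6)&(z<40)), 'lug',rect(W,F&(z>40)),np.median(W[F&(z>45)],0),(F&(z>45)).sum())
print('plate',rect(W,C&(z>4)&(z<14)),'nut',np.median(W[C&(z>65)],0),rect(W,C&(z>65)),np.percentile(z[C&(z>65)],[5,50,95]))
for s in 'top','side':
    q=p if s=='top' else shot('side')
    for n,zz in dict(foot=0,slot_end=10,fork_mid=10,lug_top=50,base=0,stud_foot=8,channel_mouth=8,nut=45).items():
        for r in models.landmark_of(q,n)[:3]: print(s,n,round(r['conf'],2),at_z(q,r['location'],zz)[:2])
E
```

```text
bench z 0.8617068512121477
foot strap ((529.7978515625, 184.47677612304688), (218.91465759277344, 104.96288299560547), 1.1626569032669067) lug ((462.190673828125, 182.95916748046875), (28.05040740966797, 18.008583068847656), 1.4934139251708984) [461.7 183.   50.4] 73
plate ((634.3143920898438, -129.02252197265625), (208.06271362304688, 138.2832794189453), 0.8906887173652649) nut [ 662.1 -127.9   76.3] ((663.6304321289062, -129.57879638671875), (42.645301818847656, 42.26607131958008), 47.635169982910156) [70.9 76.3 89. ]
top foot 0.73 [539.1  75.2]
top foot 0.71 [560.9 192.4]
top foot 0.59 [348.  263.7]
top slot_end 0.88 [547.2  73.7]
top slot_end 0.72 [472.  186.1]
top slot_end 0.68 [561.1 188.7]
top fork_mid 0.92 [573.7 190.4]
top fork_mid 0.72 [351.8 267.5]
top fork_mid 0.67 [529.9  85.4]
top lug_top 0.97 [303.6 173.4]
top lug_top 0.81 [607.2  -2.5]
top lug_top 0.75 [462.4 184.2]
top base 0.57 [ 666.4 -123.8]
top stud_foot 0.8 [ 659.7 -134.6]
top channel_mouth 0.71 [380.3  37.5]
top channel_mouth 0.66 [ 618.9 -143.3]
top nut 0.62 [ 666.8 -128.2]
top nut 0.18 [ 607.2 -125.3]
side foot 0.97 [528.1  66.5]
side foot 0.92 [572.8 195.9]
side foot 0.7 [347.  269.3]
side slot_end 0.98 [532.7  64.2]
side slot_end 0.67 [335.  273.5]
side slot_end 0.57 [556.7 178.9]
side fork_mid 0.92 [346.1 285.2]
side fork_mid 0.81 [573.5 167.9]
side fork_mid 0.63 [522.3  75. ]
side lug_top 0.9 [454.1 175.4]
side lug_top 0.84 [596.7  -9.5]
side lug_top 0.56 [312.5 167.2]
side base 0.7 [ 665.9 -117. ]
side stud_foot 0.86 [ 655.6 -136.4]
side channel_mouth 0.69 [ 611.7 -136. ]
side nut 0.22 [ 705.4 -317. ]
```

View pics/z1.png

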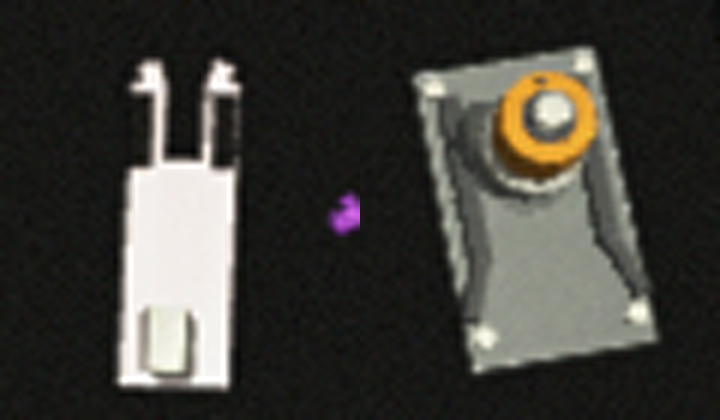

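Crop: the foot's strap runs almost straight along +x with a slight tilt. The plate's corners in the right crop are at (415,75), (592,45), (657,341) and (475,373). I'll compute the poses from these outlines.

```bash
python3 - <<'E'
from h import *
np.set_printoptions(precision=1,suppress=True,linewidth=160)
p=shot('top')
# resize: src=(dst+.5)/6-.5
f=lambda x,y:((x-360+.5)/6-.5+330,(y+.5)/6-.5+155)
P=np.array([at_z(p,f(*c),8)[:2] for c in [(415,75),(592,45),(657,341),(475,373)]])
print(P, [np.linalg.norm(P[i]-P[(i+1)%4]) for i in range(4)])
xd=(P[0]+P[1]-P[2]-P[3]);xd/=np.linalg.norm(xd);yd=P[0]+P[3]-P[1]-P[2]
ctr=P.mean(0);print('plate yaw',np.degrees(np.arctan2(xd[1],xd[0])),np.degrees(np.arctan2(-yd[0],yd[1])),'origin',ctr+25*xd)
# foot strap: bright mask, rear
g=p['pixels'].min(2)[185:255,215:275]
m=cv2.resize(g,None,fx=6,fy=6,interpolation=cv2.INTER_CUBIC)>110
n,l,st,ce=cv2.connectedComponentsWithStats(m.astype(np.uint8));k=1+np.argmax(st[1:,4])
for name,sel in (('all',lambda y:y>0),('rear',lambda y:y>172)):
    y,x=np.nonzero(l==k);s=sel(y);y,x=y[s],x[s]
    w=np.array([at_z(p,((a+.5)/6-.5+215,(b+.5)/6-.5+185),10)[:2] for a,b in zip(x,y)]).astype(np.float32)
    print(name,cv2.minAreaRect(w),cv2.boxPoints(cv2.minAreaRect(w)))
    c=np.array([[yy,x[y==yy].mean()] for yy in np.unique(y)])
E
```

```text
[[ 703.6  -74.7]
 [ 724.8 -160.7]
 [ 578.7 -195.4]
 [ 557.2 -109.3]] [np.float64(88.50590356063682), np.float64(150.20438913747793), np.float64(88.73487208836751), np.float64(150.36931237595962)]
plate yaw 13.327306696182955 13.912799933724774 origin [ 665.4 -129.3]
all ((523.3583374023438, 186.30218505859375), (157.8643798828125, 52.73834228515625), 2.8090498447418213) [[443.2 208.8]
 [445.8 156.1]
 [603.5 163.8]
 [600.9 216.5]]
rear ((495.75177001953125, 184.9476318359375), (102.58480072021484, 52.73834228515625), 2.8090500831604004) [[443.2 208.8]
 [445.8 156.1]
 [548.3 161.1]
 [545.7 213.8]]
```

```bash
cat > s.py <<'E'
from h import *
from scipy.spatial.transform import Rotation as R
np.set_printoptions(precision=2,suppress=True,linewidth=160)
o=ctrl.get_obs();M=R.from_rotvec(o['orientation']).as_matrix()
print('t',o['t'],'pos',np.array(o['ee_pos']),'ydir',np.degrees(np.arctan2(M[1,1],M[0,1])),'z',M[:,2],'q',np.array(o['qpos']),'F',np.array(o['ft_force']),'M',np.array(o['moment']),'w',o['width'],o['grasp_force'])
E
python3 s.py
```

```text
t 2.75 pos [243.83 575.47 222.69] ydir 67.0329802064071 z [-0.  0. -1.] q [ 1.15  0.42  1.63  0.    1.09 -0.02] F [-0.01  0.4   0.2 ] M [0.01 0.   0.02] w 87.73035309363743 0.0
```

>>> play_rows --pt "15 -28 0" --pt "15 -28 0" --pt "15 -28 0" --pt "15 -28 0" --pt "15 -28 0" --pt "15 -28 0" --pt "15 -28 0" --pt "15 -28 0" --yaw '[0,0,0,0,0,0,0,0]' --gripper 0

```text
t: 3.42
ee_pos: [364.3, 350.1, 222.8]
orientation: [0.625, 3.079, 0.001]
ft_force: [0.4, -0.3, 0.5]
width: 87.9
grasp_force: 0.0
```

>>> play_rows --pt "12.2 -21 -14" --pt "12.2 -21 -14" --pt "12.2 -21 -14" --pt "12.2 -21 -14" --pt "12.2 -21 -14" --pt "12.2 -21 -14" --pt "12.2 -21 -14" --pt "12.2 -21 -14" --yaw '[3.2,3.2,3.2,3.2,3.2,3.2,3.2,3.2]'

```text
t: 4.08
ee_pos: [462.1, 182.4, 110.2]
orientation: [-0.077, 3.14, 0.0]
ft_force: [-0.1, 0.1, -1.3]
width: 87.9
grasp_force: 0.0
```

```bash
cat >> s.py <<'E'
import sys
if len(sys.argv)>1:
    p=shot(sys.argv[1]);c=cv2.cvtColor(p['pixels'],cv2.COLOR_RGB2BGR)
    u,v,h=map(int,sys.argv[3:6])
    cv2.imwrite('pics/'+sys.argv[2]+'.png',cv2.resize(c[v-h:v+h,u-h:u+h],(580,580),interpolation=cv2.INTER_CUBIC))
E
python3 s.py side a1 265 190 50
```

```text
t 4.0833 pos [462.05 182.44 110.22] ydir 92.79699712468046 z [ 0.  0. -1.] q [ 0.35  0.41  1.99 -0.    0.74 -1.27] F [-0.06  0.1  -1.32] M [ 0.06 -0.01  0.02] w 87.87593067329786 0.0
```

View pics/a1.png

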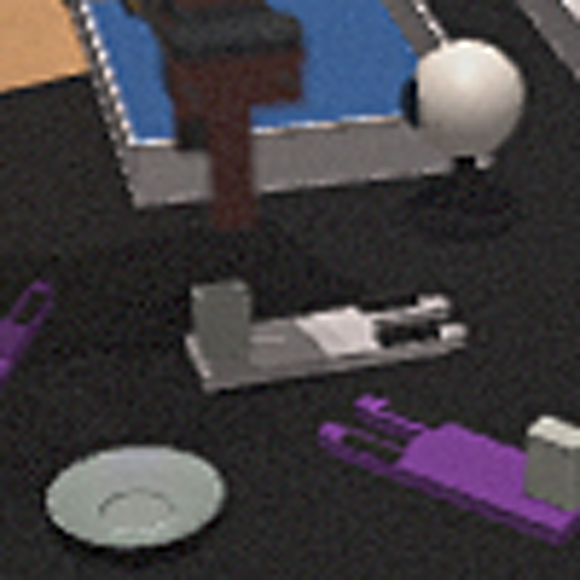

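The gripper is above the lug and the foot's fork is clear. Next: descend and grip.

>>> play_rows --pt "0 0.5 -20" --pt "0 0 -20" --pt "0 0 -20" --pt "0 0 -18" --pt "0 0 -12" --pt "0 0 -6" --pt "0 0 0" --yaw '[0,0,0,0,0,0,0]'

```text
t: 4.72
ee_pos: [460.8, 183.9, 13.7]
orientation: [0.072, -3.139, 0.001]
ft_force: [-0.4, 0.2, 0.4]
width: 87.8
grasp_force: 0.0
```

>>> play_rows --pt "0 0 0" --pt "0 0 0" --pt "0 0 0" --pt "0 0 0" --pt "0 0 0" --pt "0 0 0" --pt "0 0 0" --pt "0 0 0" --yaw '[0,0,0,0,0,0,0,0]' --gripper 1

```text
t: 5.38
ee_pos: [461.4, 184.0, 14.7]
orientation: [-0.072, 3.141, 0.0]
ft_force: [-0.4, -0.6, 0.4]
width: 37.7
grasp_force: 0.0
```

>>> play_rows --pt "0 0 0" --pt "0 0 0" --pt "0 0 0" --pt "0 0 0" --pt "0 0 0" --pt "0 0 0" --yaw '[0,0,0,0,0,0]'

```text
t: 5.88
ee_pos: [461.3, 183.9, 14.7]
orientation: [0.072, -3.141, 0.0]
ft_force: [0.2, -1.0, -0.1]
width: 17.7
grasp_force: 30.0
```

>>> play_rows --pt "0 0 5" --pt "0 0 10" --pt "0 0 15" --pt "0 0 20" --pt "0 0 20" --pt "0 0 20" --pt "0 0 10" --pt "0 0 0" --yaw '[0,0,0,0,0,0,0,0]'

```text
t: 6.55
ee_pos: [462.8, 184.6, 117.2]
orientation: [-0.072, 3.136, 0.002]
ft_force: [0.9, 0.7, -2.4]
width: 17.7
grasp_force: 30.0
```

```bash
python3 s.py side a2 280 180 50
```

```text
t 6.55 pos [462.8  184.56 117.15] ydir 92.63737030580037 z [ 0.  0. -1.] q [ 0.36  0.4   1.98  0.    0.76 -1.26] F [ 0.91  0.74 -2.38] M [ 0.05  0.09 -0.04] w 17.728348868921582 29.971814453601837
```

View pics/a2.png

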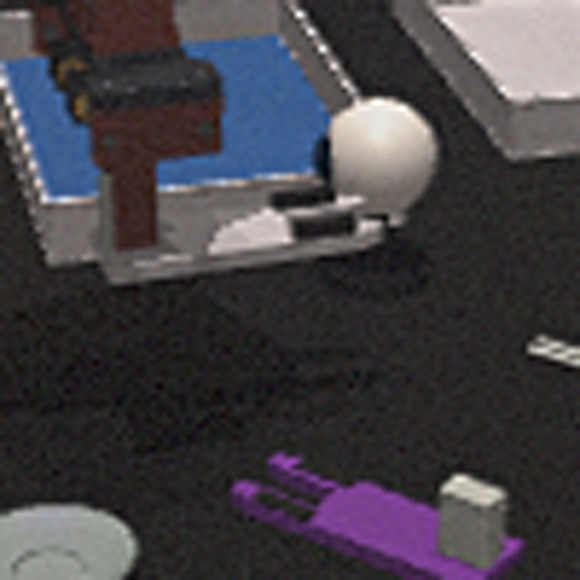

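The foot is held level. Carry it to in front of the clamp mouth.

>>> play_rows --pt "0 -20 0" --pt "0 -30 0" --pt "0 -30 0" --pt "0 -30 0" --pt "0 -30 0" --pt "0 -30 0" --pt "0 -30 0" --pt "0 -30 0" --yaw '[0.5,1,1,1,1,1,1,1]'

```text
t: 7.27
ee_pos: [460.2, -47.3, 113.4]
orientation: [0.279, -3.127, -0.001]
ft_force: [0.2, -0.0, -4.2]
width: 18.2
grasp_force: 30.0
```

>>> play_rows --pt "0 -30 0" --pt "0 -30 0" --pt "0 -30 -10" --pt "0 -20 -20" --pt "0 -15 -20" --pt "0 -7 -15" --pt "0 0 -5" --pt "0 0 0" --yaw '[1,1,1,0.5,0,0,0,0]'

```text
t: 7.93
ee_pos: [459.5, -177.5, 42.5]
orientation: [0.371, -3.115, -0.004]
ft_force: [-1.2, 0.8, -3.3]
width: 17.7
grasp_force: 30.0
```

```bash
python3 s.py top a3 345 205 50; python3 - <<'E'
from h import *
p=shot('top')
print({k:p[k] for k in('cx','cy','fx')})
for n,z in dict(lug_top=82,slot_end=42,fork_mid=42,base=0,stud_foot=8,channel_mouth=8).items():
    for r in models.landmark_of(p,n)[:3]: print(n,round(r['conf'],2),at_z(p,r['location'],z)[:2])
E
```

```text
t 7.9333 pos [ 459.54 -177.48   42.54] ydir 103.57625720477397 z [-0.  0. -1.] q [-0.39  0.53  2.01  0.    0.6  -2.2 ] F [-1.2   0.83 -3.26] M [ 0.03  0.23 -0.03] w 17.739731846208176 29.971856474876404
{'cx': 286.4229679639829, 'cy': 208.5072999926017, 'fx': 401.41817652653714}
lug_top 0.73 [ 462.81551119 -180.43901943]
lug_top 0.69 [303.50003211 171.23870043]
lug_top 0.57 [6.04203872e+02 4.33467925e-01]
slot_end 0.92 [ 559.23452742 -153.62482685]
slot_end 0.75 [344.39787947 244.2093013 ]
slot_end 0.57 [549.05925994  72.24036172]
fork_mid 0.82 [530.6605392   84.84911601]
fork_mid 0.79 [ 572.70419636 -159.65770767]
fork_mid 0.71 [344.85878884 268.49714618]
base 0.62 [ 558.91761507 -165.47944688]
stud_foot 0.8 [ 662.66899637 -128.96273396]
channel_mouth 0.72 [ 619.6549767  -136.66709278]
```

View pics/a3.png

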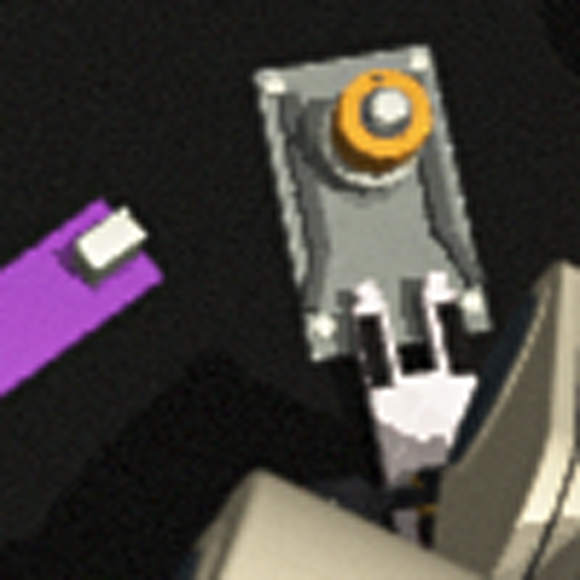

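The fork sits over the plate's mouth, parallel to the plate. Fork tips are around crop (404,286), and the strap shoulder centre is around (423,385).

```bash
cat >> h.py <<'E'
def clamp(w,o=(664.5,-129.),yaw=13.6):
    a=np.radians(yaw);d=np.array(w)[:2]-o;return np.array([d[0]*np.cos(a)+d[1]*np.sin(a),-d[0]*np.sin(a)+d[1]*np.cos(a)])
E
python3 - <<'E'
from h import *
p=shot('top')
g=p['pixels'].min(2);W=lambda u,v,z:clamp(at_z(p,(u,v),z))
for x,y in [(404,286),(423,385)]: print(W(295+(x+.5)/5.8-.5,155+(y+.5)/5.8-.5,38))
print('tcp',clamp([459.5,-177.5]))
for v in range(218,230,2):
    print(v,g[v,352:384])
for (x,y) in [(258,75),(428,46),(491,328),(315,361)]: print('plate',W(295+(x+.5)/5.8-.5,155+(y+.5)/5.8-.5,8))
E
```

```text
[-75.90660585  -0.12280662]
[-124.95439374    1.03756632]
tcp [-210.6563976     1.06402466]
218 [ 13  12  12   7  12  30  83  32  20  26  81 195 116 112 148 148 157 208
 243 245 241 109  91 136 121  38  24  26  24  24  40  82]
220 [ 20  16  14  12   9  12  35  43  69  82 117 205 247 245 244 243 243 241
 241 242 242 244 244 249 249 110  34  22  23  38  82 104]
222 [ 20  19   7   6   4  14  66 188 243 241 238 237 236 232 233 242 241 242
 242 241 240 241 245 244 119  32  23  23  43  76  97  71]
224 [ 28  21  10  12  10   0  22 116 242 238 237 237 237 235 234 241 236 242
 241 243 242 243 242 122  36  20  32  44  84 107  73  65]
226 [ 11  22  13  13   9   9  17  72 184 238 238 237 238 236 234 234 232 232
 232 236 242 243 160  42  20  28  44  81  94  72  68  65]
228 [ 12  11  12  13  13  15   3  21  84 133 148 171 237 237 239 235 235 232
 236 237 236 188  64  18  27  50  96  86  71  66  71  65]
plate [49.29057446 42.882152  ]
plate [ 49.78299396 -45.054043  ]
plate [-98.32652441 -44.98179931]
plate [-99.90459801  44.00612225]
```

>>> play_rows --pt "0.2 -1 -5" --pt "0 0 -8" --pt "0 0 -4" --pt "0 0 -1.5" --pt "0 0 0" --pt "0 0 0" --yaw '[0,0,0,0,0,0]'

```text
t: 8.88
ee_pos: [461.4, -179.0, 25.8]
orientation: [0.373, -3.119, -0.001]
ft_force: [0.1, 0.6, -2.7]
width: 17.8
grasp_force: 30.0
```

>>> play_rows --pt "0 0 -0.5" --pt "0 0 -0.5" --pt "0 0 0" --yaw '[0,0,0]'

```text
t: 9.13
ee_pos: [461.7, -179.1, 25.3]
orientation: [-0.373, 3.119, -0.0]
ft_force: [-0.5, 0.9, -3.8]
width: 17.7
grasp_force: 30.0
```

>>> play_rows --pt "0 0 -0.7" --pt "0 0 -0.7" --pt "0 0 -0.4" --pt "0 0 0" --pt "0 0 0" --yaw '[0,0,0,0,0]'

```text
t: 9.55
ee_pos: [461.6, -179.0, 23.4]
orientation: [0.373, -3.119, -0.0]
ft_force: [0.5, -0.3, -2.3]
width: 18.0
grasp_force: 30.0
```

>>> play_rows --pt "0 0 -0.4" --pt "0 0 -0.3" --pt "0 0 0" --pt "0 0 0" --yaw '[0,0,0,0]'

```text
t: 9.88
ee_pos: [461.6, -179.0, 22.7]
orientation: [-0.373, 3.119, -0.0]
ft_force: [0.7, 0.4, -3.5]
width: 17.8
grasp_force: 30.0
```

>>> play_rows --pt "3.89 0.94 0" --pt "3.89 0.94 0" --pt "3.89 0.94 0" --pt "3.89 0.94 0" --pt "3.89 0.94 0" --pt "3.89 0.94 0" --pt "3.89 0.94 0" --pt "0 0 0" --yaw '[0,0,0,0,0,0,0,0]'

```text
t: 10.55
ee_pos: [489.9, -172.4, 22.7]
orientation: [-0.373, 3.118, -0.001]
ft_force: [-0.6, -0.4, -3.9]
width: 18.2
grasp_force: 30.0
```

```bash
python3 s.py; python3 -c "
from h import *;print(clamp(ctrl.get_obs()['ee_pos']))"
```

```text
t 10.55 pos [ 489.91 -172.39   22.73] ydir 103.65950248238998 z [ 0. -0. -1.] q [-0.36  0.59  1.96  0.    0.59 -2.17] F [-0.57 -0.43 -3.88] M [-0.02  0.1   0.01] w 18.19528291209834 29.97153013944626
[-179.8956008    -1.12536665]
```

>>> play_rows --pt "2.92 0.71 0" --pt "2.92 0.71 0" --pt "2.92 0.71 0" --pt "2.92 0.71 0" --pt "2.92 0.71 0" --pt "2.92 0.71 0" --pt "2.92 0.71 0" --pt "0 0 0" --yaw '[0,0,0,0,0,0,0,0]'

```text
t: 11.22
ee_pos: [510.1, -167.5, 22.7]
orientation: [-0.373, 3.119, -0.001]
ft_force: [0.1, 0.2, -3.6]
width: 18.0
grasp_force: 30.0
```

```bash
python3 s.py
```

```text
t 11.2167 pos [ 510.14 -167.45   22.72] ydir 103.6482296826048 z [ 0. -0. -1.] q [-0.34  0.61  1.92  0.    0.61 -2.15] F [ 0.1   0.16 -3.57] M [ 0.01  0.13 -0.  ] w 18.02718465646027 29.971472024917603
```

>>> play_rows --pt "4.86 1.18 0" --pt "4.86 1.18 0" --pt "4.86 1.18 0" --pt "4.86 1.18 0" --pt "4.86 1.18 0" --pt "3.89 0.94 0" --pt "1.94 0.47 0" --pt "0 0 0" --yaw '[0,0,0,0,0,0,0,0]'

```text
t: 11.88
ee_pos: [540.1, -160.0, 22.6]
orientation: [-0.373, 3.119, -0.0]
ft_force: [0.7, -0.1, -3.3]
width: 17.6
grasp_force: 30.0
```

>>> play_rows --pt "2.92 0.71 0" --pt "2.92 0.71 0" --pt "2.92 0.71 0" --pt "2.92 0.71 0" --pt "1.94 0.47 0" --pt "0.97 0.24 0" --pt "0 0 0" --yaw '[0,0,0,0,0,0,0]'

```text
t: 12.47
ee_pos: [554.4, -156.6, 22.7]
orientation: [-0.373, 3.119, -0.0]
ft_force: [0.1, 0.3, -3.4]
width: 18.0
grasp_force: 30.0
```

```bash
python3 s.py;  python3 -c "
from h import *;print(clamp(ctrl.get_obs()['ee_pos']))"
```

```text
t 12.4667 pos [ 554.45 -156.58   22.66] ydir 103.64276707798543 z [ 0. -0. -1.] q [-0.3   0.65  1.83  0.    0.66 -2.1 ] F [ 0.15  0.27 -3.4 ] M [0.1  0.03 0.06] w 18.0480949839503 29.972379505634308
[-113.45079402   -0.93289424]
```

>>> play_rows --pt "1.94 0.47 0" --pt "1.94 0.47 0" --pt "1.94 0.47 0" --pt "1.94 0.47 0" --pt "1.94 0.47 0" --pt "0.97 0.24 0" --pt "0 0 0" --yaw '[0,0,0,0,0,0,0]'

```text
t: 13.05
ee_pos: [565.2, -154.0, 22.7]
orientation: [-0.373, 3.119, -0.0]
ft_force: [1.4, 0.3, -3.4]
width: 18.0
grasp_force: 30.0
```

>>> play_rows --pt "0.97 0.24 0" --pt "0.97 0.24 0" --pt "0.97 0.24 0" --pt "0 0 0" --yaw '[0,0,0,0]'

```text
t: 13.38
ee_pos: [567.9, -153.3, 22.7]
orientation: [-0.373, 3.119, -0.0]
ft_force: [-0.5, -0.1, -1.0]
width: 17.7
grasp_force: 30.0
```

>>> play_rows --pt "0.97 0.24 0" --pt "0.97 0.24 0" --pt "0 0 0" --yaw '[0,0,0]'

```text
t: 13.63
ee_pos: [569.1, -152.9, 22.7]
orientation: [0.373, -3.118, -0.0]
ft_force: [-3.7, -1.4, 0.5]
width: 17.9
grasp_force: 30.0
```

>>> play_rows --pt "0.97 0.24 0" --pt "0.97 0.24 0" --pt "0 0 0" --yaw '[0,0,0]'

```text
t: 13.88
ee_pos: [569.2, -152.7, 22.7]
orientation: [0.372, -3.115, -0.001]
ft_force: [-10.3, -4.4, 6.0]
width: 17.9
grasp_force: 30.0
```

The foot is against the stud: the TCP stalled at clamp x = -98.4 with a reaction building to about 11 N. Ease off slightly, release and rise.

>>> play_rows --pt "-0.97 -0.24 0" --pt "0 0 0" --yaw '[0,0]'

```text
t: 14.05
ee_pos: [569.2, -152.9, 22.6]
orientation: [0.372, -3.117, -0.001]
ft_force: [-5.9, -3.0, 2.8]
width: 17.7
grasp_force: 30.0
```

>>> play_rows --pt "0 0 0" --pt "0 0 0" --pt "0 0 0" --pt "0 0 0" --pt "0 0 0" --pt "0 0 0" --pt "0 0 0" --pt "0 0 0" --yaw '[0,0,0,0,0,0,0,0]' --gripper 0

```text
t: 14.72
ee_pos: [570.5, -152.6, 22.7]
orientation: [-0.373, 3.119, -0.0]
ft_force: [-0.7, 0.0, 0.8]
width: 68.0
grasp_force: 0.0
```

>>> play_rows --pt "0 0 10" --pt "0 0 20" --pt "0 0 25" --pt "0 0 25" --pt "0 0 25" --pt "0 0 10" --pt "0 0 0" --yaw '[0,0,0,0,0,0,0]'

```text
t: 15.3
ee_pos: [572.3, -153.1, 140.8]
orientation: [-0.372, 3.114, -0.003]
ft_force: [-0.6, -0.3, 0.1]
width: 87.9
grasp_force: 0.0
```

```bash
python3 s.py; python3 - <<'E'
from h import *
p=shot('side');W=cloud(p)
c=cv2.cvtColor(p['pixels'],cv2.COLOR_RGB2BGR)
a=cv2.resize(c[210:280,300:370],(560,560),interpolation=cv2.INTER_CUBIC)
cv2.imwrite('pics/a4.png',a)
E
```

```text
t 15.3 pos [ 572.29 -153.13  140.79] ydir 103.63300335395337 z [ 0.01 -0.   -1.  ] q [-0.28  0.48  1.76  0.    0.89 -2.09] F [-0.64 -0.3   0.14] M [-0.01  0.03 -0.01] w 87.93852579446533 0.0
```

View pics/a4.png

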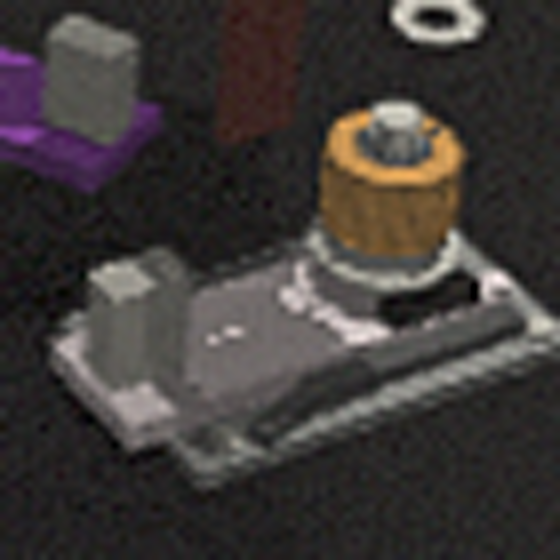

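The foot is home, with its pads under the washer. Go above the nut, pre-wound to about q6 = -2.4 to leave room for clockwise turning.

>>> play_rows --pt "10 3 0" --pt "15 4 0" --pt "18 4 0" --pt "18 4 0" --pt "18 4 0" --pt "10 3 0" --pt "3.3 1.3 0" --pt "0 0 0" --yaw '[3,3,3,3,3,4,3,0]'

```text
t: 16.02
ee_pos: [662.5, -128.7, 135.2]
orientation: [0.964, -2.987, -0.002]
ft_force: [-0.4, -0.2, -0.1]
width: 87.6
grasp_force: 0.0
```

```bash
python3 s.py; python3 - <<'E'
from h import *
np.set_printoptions(precision=1,suppress=True,linewidth=180)
p=shot('side');W=cloud(p)
print(W[243:253,346:362,2]);print(p['pixels'].max(2)[243:253,346:362])
q=shot('top');V=cloud(q)
E
```

```text
t 16.0167 pos [ 662.51 -128.65  135.2 ] ydir 125.78014496393895 z [-0.  0. -1.] q [-0.21  0.59  1.57  0.    0.98 -2.4 ] F [-0.36 -0.24 -0.05] M [0.07 0.01 0.01] w 87.60867143374097 0.0
[[ 38.3  40.2  38.8  40.4  39.1  39.2  35.2  37.7  34.2  35.7  34.8   8.7   6.9  10.    9.    8.9]
 [ 36.4  36.5  33.6  36.   33.9  36.4  36.6  34.8  33.8  31.9  26.9  26.4  26.9  18.9  20.5  18.5]
 [ 37.2  34.2  35.   38.1  34.6  37.   36.9  35.3  25.3  24.6  23.8  24.6  25.4  26.7  18.   17.2]
 [ 18.7  35.5  34.7  33.8  34.4  23.6  24.3  27.2  24.4  26.5  27.9  25.3  23.5  24.2  16.9  17. ]
 [ 18.2  25.7  25.2  26.8  24.8  25.3  26.1  26.1  26.5  26.5  23.1  24.2  22.1  19.7  15.8  17. ]
 [ 19.   24.7  23.9  27.2  25.8  24.8  24.1  24.7  22.   20.8  19.7  18.6  20.3  18.6  16.2  15.8]
 [ 20.2  20.   24.   26.   24.3  23.7  23.1  19.7  19.5  19.9  18.1  12.6  14.3  12.9  16.   16.3]
 [ 19.4  16.5  20.9  22.3  21.1  21.2  18.4  15.3 659.8  14.5  14.6  17.9  14.5  16.3  16.6  15.4]
 [ 16.8  19.7  18.2  18.   17.5  17.2  15.   16.5  16.7  15.2  16.6  15.1  14.6  14.4  15.3  15.2]
 [ 19.   17.8  15.3  14.1  15.5  17.5  14.9  15.   15.2  15.8  15.5  14.6  14.3  13.9  13.8   9. ]]
[[ 85  80  85  85  86  82  84  85 152 171 108  59  76  80  81  76]
 [146 140 142 147 148  95 145 168 140  78  26  17  34  60 109 123]
 [125 141 147 145 150 141 135 113  70  29  34  37  25  18 115 125]
 [ 90  96 100  89  63  54  39  17  25  30  44  40  24  16 110 102]
 [ 85  44  22  23  25  26  22  33  31  34  21  30  32  31 100 112]
 [ 89  47  28  38  46  41  38  30  40  28  34  82  74  95 100  72]
 [ 83  39  17  29  28  36  30  48  92  82 125 119  94  87  71  46]
 [184 124  58  32  29  57  64 133 123  94  84  67  71  72  71  74]
 [170 183 152  95 104 103 103  92  71  68  69  72  72  68  68  57]
 [146 135 117 111  93  74  70  71  71  67  64  71  65  54  47  45]]
```

Depth puts the pad tops near z = 25, so touch should come after roughly 190–220° of turn. I'll turn 140° freely, regrip, then feel for the touch.

>>> play_rows --pt "2.1 -1.1 -10" --pt "0 0 -20" --pt "0 0 -20" --pt "0 0 -20" --pt "0 0 -15" --pt "0 0 -6" --pt "0 0 0" --yaw '[0,0,0,0,0,0,0]'

```text
t: 16.7
ee_pos: [663.4, -130.3, 44.5]
orientation: [0.959, -2.988, -0.003]
ft_force: [-0.3, 0.1, 0.4]
width: 88.2
grasp_force: 0.0
```

>>> play_rows --pt "0 0 0" --pt "0 0 0" --pt "0 0 0" --pt "0 0 0" --pt "0 0 0" --pt "0 0 0" --pt "0 0 0" --pt "0 0 0" --yaw '[0,0,0,0,0,0,0,0]' --gripper 1

```text
t: 17.37
ee_pos: [664.4, -129.6, 47.0]
orientation: [0.961, -2.99, -0.002]
ft_force: [-2.7, 4.7, 4.0]
width: 43.3
grasp_force: 30.0
```

>>> play_rows --pt "0 0 0" --pt "0 0 0" --pt "0 0 0" --pt "0 0 0" --yaw '[0,0,0,0]'

```text
t: 17.7
ee_pos: [664.4, -129.6, 47.0]
orientation: [0.961, -2.99, -0.002]
ft_force: [-3.3, 4.8, 5.5]
width: 43.5
grasp_force: 30.0
```

```bash
python3 s.py
```

```text
t 17.7 pos [ 664.41 -129.64   46.95] ydir 125.62307489892932 z [-0.  0. -1.] q [-0.21  0.71  1.59  0.    0.84 -2.4 ] F [-3.26  4.79  5.53] M [ 0.9   0.61 -0.07] w 43.49452895277246 30.001264214515686
```

>>> play_rows --pt "-0.6 0.8 1" --pt "0 0 -0.2" --pt "0 0 -0.2" --pt "0 0 -0.2" --pt "0 0 -0.2" --pt "0 0 -0.2" --pt "0 0 0" --pt "0 0 0" --yaw '[0,-5,-5,-5,-5,-5,0,0]'

```text
t: 18.37
ee_pos: [664.5, -129.8, 46.1]
orientation: [-0.295, 3.127, -0.001]
ft_force: [3.2, 0.1, -6.3]
width: 43.0
grasp_force: 30.0
```

```bash
python3 s.py
```

```text
t 18.3667 pos [ 664.48 -129.81   46.13] ydir 100.78107219704702 z [ 0. -0. -1.] q [-0.21  0.71  1.59 -0.    0.84 -1.97] F [ 3.21  0.07 -6.32] M [ 0.05 -0.49 -0.06] w 43.011543078082646 29.996843934059143
```

>>> play_rows --pt "0 0 -0.2" --pt "0 0 -0.2" --pt "0 0 -0.2" --pt "0 0 -0.2" --pt "0 0 -0.2" --pt "0 0 -0.2" --pt "0 0 -0.2" --yaw '[-5,-5,-5,-5,-5,-5,-5]'

```text
t: 18.95
ee_pos: [664.4, -130.1, 44.7]
orientation: [0.665, 3.07, -0.001]
ft_force: [3.1, -2.1, -6.8]
width: 43.3
grasp_force: 30.0
```

```bash
python3 s.py
```

```text
t 18.95 pos [ 664.42 -130.13   44.73] ydir 65.5711408946501 z [ 0. -0. -1.] q [-0.21  0.72  1.59 -0.    0.83 -1.35] F [ 3.05 -2.06 -6.75] M [-0.24 -0.54  0.08] w 43.33744981298531 29.993038773536682
```

>>> play_rows --pt "0.4 -0.3 -1.2" --pt "0 0 -0.2" --pt "0 0 -0.2" --pt "0 0 -0.2" --pt "0 0 -0.2" --pt "0 0 -0.2" --pt "0 0 -0.2" --pt "0 0 -0.2" --yaw '[-5,-5,-5,-5,-5,-5,-5,-5]'

```text
t: 19.62
ee_pos: [664.3, -130.5, 43.1]
orientation: [-1.675, -2.658, 0.002]
ft_force: [-3.3, -2.1, 1.7]
width: 43.6
grasp_force: 30.0
```

```bash
python3 s.py
```

```text
t 19.6167 pos [ 664.27 -130.46   43.09] ydir 25.5701804829608 z [-0. -0. -1.] q [-0.21  0.72  1.59 -0.    0.83 -0.66] F [-3.25 -2.13  1.71] M [-0.18  0.33  0.06] w 43.6249793687148 29.99609649181366
```

>>> play_rows --pt "0 0 -0.2" --pt "0 0 -0.2" --pt "0 0 -0.2" --pt "0 0 -0.2" --pt "0 0 -0.2" --pt "0 0 -0.2" --pt "0 0 -0.2" --pt "0 0 -0.2" --yaw '[-5,-5,-5,-5,-5,-5,-5,-5]'

```text
t: 20.28
ee_pos: [663.9, -130.5, 41.5]
orientation: [-2.482, -1.925, 0.003]
ft_force: [-4.2, -2.3, 3.4]
width: 43.3
grasp_force: 30.0
```

```bash
python3 s.py
```

```text
t 20.2833 pos [ 663.88 -130.49   41.54] ydir -14.418838716566897 z [-0. -0. -1.] q [-0.21  0.72  1.59 -0.    0.83  0.04] F [-4.18 -2.29  3.45] M [-0.36  0.57  0.11] w 43.31893249195178 29.996443390846252
```

>>> play_rows --pt "0 0 0" --pt "0 0 0" --pt "0 0 0" --pt "0 0 0" --pt "0 0 0" --pt "0 0 0" --pt "0 0 0" --pt "0 0 0" --yaw '[0,0,0,0,0,0,0,0]' --gripper 0

```text
t: 20.95
ee_pos: [664.7, -129.9, 41.0]
orientation: [-2.481, -1.927, 0.0]
ft_force: [-0.4, -0.8, -0.3]
width: 87.4
grasp_force: 0.0
```

>>> play_rows --pt "0 0 0" --pt "0 0 0" --pt "0 0 0" --pt "0 0 0" --pt "0 0 0" --pt "0 0 0" --pt "0 0 0" --pt "0 0 0" --yaw '[7,7,7,7,7,7,7,7]'

```text
t: 21.62
ee_pos: [664.7, -129.9, 41.1]
orientation: [-1.278, -2.87, 0.0]
ft_force: [0.2, 0.5, 0.0]
width: 88.0
grasp_force: 0.0
```

>>> play_rows --pt "0 0 0" --pt "0 0 0" --pt "0 0 0" --pt "0 0 0" --pt "0 0 0" --pt "0 0 0" --pt "0 0 0" --pt "0 0 0" --yaw '[7,7,7,7,7,7,7,7]'

```text
t: 22.28
ee_pos: [664.7, -129.9, 41.0]
orientation: [-0.219, 3.134, 0.0]
ft_force: [0.2, -0.3, 0.2]
width: 87.6
grasp_force: 0.0
```

>>> play_rows --pt "0 0 0" --pt "0 0 0" --pt "0 0 0" --pt "0 0 0" --pt "0 0 0" --pt "0 0 0" --yaw '[7,7,7,6,0,0]'

```text
t: 22.78
ee_pos: [664.7, -129.9, 41.1]
orientation: [-0.931, 3.001, -0.0]
ft_force: [-0.8, -1.1, 0.4]
width: 87.7
grasp_force: 0.0
```

```bash
python3 s.py
```

```text
t 22.7833 pos [ 664.73 -129.9    41.07] ydir 124.45910146056524 z [ 0.  0. -1.] q [-0.21  0.72  1.59  0.    0.83 -2.38] F [-0.85 -1.07  0.39] M [ 0.07  0.03 -0.01] w 87.71105952338591 0.0
```

>>> play_rows --pt "-1 0.3 0" --pt "0 0 0" --pt "0 0 0" --pt "0 0 0" --pt "0 0 0" --pt "0 0 0" --pt "0 0 0" --pt "0 0 0" --yaw '[0,0,0,0,0,0,0,0]' --gripper 1

```text
t: 23.45
ee_pos: [663.9, -129.9, 41.1]
orientation: [-0.935, 2.999, -0.001]
ft_force: [0.9, -2.1, -1.0]
width: 43.3
grasp_force: 30.0
```

>>> play_rows --pt "0 0 0" --pt "0 0 0" --pt "0 0 0" --yaw '[0,0,0]'

```text
t: 23.7
ee_pos: [663.9, -129.9, 41.1]
orientation: [-0.935, 2.999, -0.001]
ft_force: [0.9, -2.1, -0.2]
width: 43.7
grasp_force: 30.0
```

```bash
python3 s.py
```

```text
t 23.7 pos [ 663.92 -129.85   41.12] ydir 124.6298102494524 z [ 0. -0. -1.] q [-0.21  0.72  1.59 -0.    0.83 -2.39] F [ 0.85 -2.07 -0.22] M [-0.31 -0.18 -0.01] w 43.68929720803316 29.998827874660492
```

>>> play_rows --pt "0 0 -0.2" --pt "0 0 -0.2" --yaw '[-5,-5]'

```text
t: 23.87
ee_pos: [663.9, -129.9, 40.7]
orientation: [-0.664, 3.07, -0.001]
ft_force: [1.4, -3.1, 0.0]
width: 43.8
grasp_force: 30.0
```

```bash
python3 s.py
```

```text
t 23.8667 pos [ 663.92 -129.88   40.71] ydir 114.4235711100253 z [ 0. -0. -1.] q [-0.21  0.72  1.59 -0.    0.83 -2.21] F [ 1.37 -3.08  0.01] M [-0.29 -0.16  0.02] w 43.82390164735413 29.995080828666687
```

>>> play_rows --pt "0 0 -0.2" --pt "0 0 -0.2" --yaw '[-5,-5]'

```text
t: 24.03
ee_pos: [664.0, -129.9, 40.4]
orientation: [-0.394, 3.116, -0.001]
ft_force: [1.2, -2.5, -1.0]
width: 43.9
grasp_force: 30.0
```

```bash
python3 s.py
```

```text
t 24.0333 pos [ 663.96 -129.86   40.36] ydir 104.39684888683541 z [ 0. -0. -1.] q [-0.21  0.72  1.59 -0.    0.83 -2.03] F [ 1.16 -2.49 -1.04] M [-0.3  -0.19  0.06] w 43.88752085728221 29.995473325252533
```

>>> play_rows --pt "0 0 -0.2" --pt "0 0 -0.2" --yaw '[-5,-5]'

```text
t: 24.2
ee_pos: [664.0, -129.9, 40.0]
orientation: [-0.12, 3.139, -0.001]
ft_force: [0.6, -2.5, -2.1]
width: 43.7
grasp_force: 30.0
```

```bash
python3 s.py
```

```text
t 24.2 pos [ 663.97 -129.87   39.97] ydir 94.39639808879502 z [ 0. -0. -1.] q [-0.21  0.72  1.59 -0.    0.83 -1.86] F [ 0.58 -2.5  -2.07] M [-0.35 -0.24  0.04] w 43.66165594670626 29.99549835920334
```

Free-running moment is about 0.05 N m with low noise. I'll continue in 10° steps, reading after each.

>>> play_rows --pt "0 0 -0.3" --pt "0 0 -0.2" --yaw '[-5,-5]'

```text
t: 24.37
ee_pos: [664.0, -129.9, 39.6]
orientation: [0.154, 3.137, -0.001]
ft_force: [1.3, -2.0, -0.3]
width: 43.8
grasp_force: 30.0
```

```bash
python3 s.py
```

```text
t 24.3667 pos [ 663.98 -129.88   39.6 ] ydir 84.39549063780251 z [ 0. -0. -1.] q [-0.21  0.72  1.59 -0.    0.83 -1.68] F [ 1.33 -1.98 -0.26] M [-0.37 -0.16  0.11] w 43.842206002532016 29.995656609535217
```

>>> play_rows --pt "0 0 -0.2" --pt "0 0 -0.2" --yaw '[-5,-5]'

```text
t: 24.53
ee_pos: [664.0, -129.9, 39.2]
orientation: [0.426, 3.112, -0.001]
ft_force: [1.2, -3.3, 0.8]
width: 43.5
grasp_force: 30.0
```

```bash
python3 s.py
```

```text
t 24.5333 pos [ 663.97 -129.87   39.2 ] ydir 74.41004106571451 z [ 0. -0. -1.] q [-0.21  0.72  1.59 -0.    0.82 -1.51] F [ 1.23 -3.32  0.81] M [-0.34 -0.14  0.15] w 43.54073188152787 29.995793402194977
```

>>> play_rows --pt "0 0 -0.2" --pt "0 0 -0.2" --yaw '[-5,-5]'

```text
t: 24.7
ee_pos: [664.0, -129.9, 38.8]
orientation: [0.695, 3.063, -0.001]
ft_force: [1.2, -3.0, 0.7]
width: 43.4
grasp_force: 30.0
```

```bash
python3 s.py
```

```text
t 24.7 pos [ 663.97 -129.88   38.83] ydir 64.41613992158986 z [ 0. -0. -1.] q [-0.21  0.72  1.59 -0.    0.82 -1.33] F [ 1.22 -2.96  0.7 ] M [-0.36 -0.19  0.2 ] w 43.43812384114146 29.995821118354797
```

>>> play_rows --pt "0 0 -0.2" --pt "0 0 -0.2" --yaw '[-5,-5]'

```text
t: 24.87
ee_pos: [664.0, -129.9, 38.4]
orientation: [0.96, 2.991, -0.001]
ft_force: [1.0, -3.5, 0.9]
width: 43.7
grasp_force: 30.0
```

```bash
python3 s.py
```

```text
t 24.8667 pos [ 663.97 -129.91   38.44] ydir 54.41960738147063 z [ 0. -0. -1.] q [-0.21  0.72  1.59 -0.    0.82 -1.16] F [ 1.05 -3.53  0.88] M [-0.33 -0.12  0.25] w 43.71759234739746 29.99580681324005
```

Moment is rising: 0.04 → 0.11 → 0.15 → 0.20 → 0.25 between ydir 94 and 54. I'll let it settle briefly, then take a few more steps to pin down the onset.

>>> play_rows --pt "0 0 0" --pt "0 0 0" --yaw '[0,0]'

```text
t: 25.03
ee_pos: [664.0, -129.8, 38.4]
orientation: [0.951, 2.994, -0.0]
ft_force: [1.3, -3.2, 1.2]
width: 43.7
grasp_force: 30.0
```

```bash
python3 s.py
```

```text
t 25.0333 pos [ 663.96 -129.85   38.44] ydir 54.76435920172026 z [ 0. -0. -1.] q [-0.21  0.72  1.59 -0.    0.82 -1.17] F [ 1.31 -3.22  1.24] M [-0.53 -0.15 -0.16] w 43.742098189288114 29.999816715717316
```

>>> play_rows --pt "0 0 -0.2" --pt "0 0 -0.2" --yaw '[-5,-5]'

```text
t: 25.2
ee_pos: [664.0, -129.9, 38.1]
orientation: [1.212, 2.898, -0.0]
ft_force: [0.7, -4.3, 1.2]
width: 43.5
grasp_force: 30.0
```

```bash
python3 s.py
```

```text
t 25.2 pos [ 663.97 -129.89   38.05] ydir 44.60449689522467 z [ 0. -0. -1.] q [-0.21  0.72  1.59 -0.    0.82 -0.99] F [ 0.69 -4.34  1.24] M [-0.51 -0.1   0.22] w 43.50962531006479 29.99580591917038
```

>>> play_rows --pt "0 0 -0.2" --pt "0 0 -0.2" --yaw '[-5,-5]'

```text
t: 25.37
ee_pos: [664.0, -129.9, 37.7]
orientation: [1.46, 2.781, -0.0]
ft_force: [0.2, -2.7, 1.9]
width: 43.8
grasp_force: 30.0
```

```bash
python3 s.py
```

```text
t 25.3667 pos [ 664.   -129.88   37.68] ydir 34.58963300529589 z [ 0. -0. -1.] q [-0.21  0.72  1.59 -0.    0.82 -0.81] F [ 0.24 -2.67  1.85] M [-0.53 -0.12  0.31] w 43.79486596543134 29.99619483947754
```

The fit puts touch at ydir ≈ 83 ± 6, which matches the pad height from depth. A quarter turn past it ends at ydir ≈ -7, so about 42° more.

>>> play_rows --pt "0 0 -0.2" --pt "0 0 -0.2" --pt "0 0 -0.2" --pt "0 0 -0.2" --pt "0 0 -0.2" --yaw '[-5,-5,-5,-5,-5]'

```text
t: 25.78
ee_pos: [664.0, -129.9, 36.7]
orientation: [2.027, 2.399, -0.0]
ft_force: [1.2, -2.6, 2.0]
width: 43.9
grasp_force: 30.0
```

```bash
python3 s.py
```

```text
t 25.7833 pos [ 663.96 -129.89   36.71] ydir 9.603129196742055 z [ 0. -0. -1.] q [-0.21  0.73  1.59 -0.    0.82 -0.38] F [ 1.19 -2.59  2.  ] M [-0.55 -0.15  0.32] w 43.926428703864374 29.996240437030792
```

>>> play_rows --pt "0 0 -0.2" --pt "0 0 -0.2" --pt "0 0 -0.2" --yaw '[-5,-5,-7]'

```text
t: 26.03
ee_pos: [664.0, -129.9, 36.1]
orientation: [2.359, 2.073, -0.0]
ft_force: [1.0, -3.5, 0.9]
width: 43.7
grasp_force: 30.0
```

```bash
python3 s.py
```

```text
t 26.0333 pos [ 663.97 -129.89   36.06] ydir -7.380844305173413 z [ 0. -0. -1.] q [-0.21  0.73  1.59 -0.    0.82 -0.08] F [ 1.04 -3.53  0.89] M [-0.54 -0.17  0.38] w 43.69129398039091 29.99245673418045
```

Moment is 0.38 N m, within the expected 0.3–0.5. Release and withdraw.

>>> play_rows --pt "0 0 0" --pt "0 0 0" --pt "0 0 0" --pt "0 0 0" --pt "0 0 0" --pt "0 0 0" --pt "0 0 0" --pt "0 0 0" --yaw '[0,0,0,0,0,0,0,0]' --gripper 0

```text
t: 26.7
ee_pos: [663.7, -129.6, 35.8]
orientation: [-2.359, -2.075, -0.0]
ft_force: [-0.0, 0.4, 0.7]
width: 87.3
grasp_force: 0.0
```

>>> play_rows --pt "0 0 5" --pt "0 0 15" --pt "0 0 25" --pt "0 0 30" --pt "0 0 30" --pt "0 0 30" --pt "0 0 10" --pt "0 0 0" --yaw '[0,0,0,0,0,0,0,0]'

```text
t: 27.37
ee_pos: [665.9, -130.0, 185.5]
orientation: [2.355, 2.07, 0.007]
ft_force: [0.6, -0.3, -0.2]
width: 87.8
grasp_force: 0.0
```

>>> play_rows --pt "-20 5 10" --pt "-30 10 10" --pt "-30 10 10" --pt "-30 10 0" --pt "-30 10 0" --pt "-20 0 0" --pt "0 0 0" --pt "0 0 0" --yaw '[0,0,0,0,0,0,0,0]'

```text
t: 28.03
ee_pos: [502.9, -84.5, 210.1]
orientation: [-2.359, -2.074, 0.001]
ft_force: [0.4, 0.5, 0.0]
width: 87.9
grasp_force: 0.0
```

```bash
python3 s.py side a5 335 245 35
```

```text
t 28.0333 pos [502.89 -84.46 210.13] ydir -7.3684686560160575 z [-0.  0. -1.] q [-0.19  0.27  1.89  0.    0.98 -0.06] F [0.38 0.53 0.  ] M [-0.1   0.06 -0.03] w 87.85158741086862 0.0
```

View pics/a5.png

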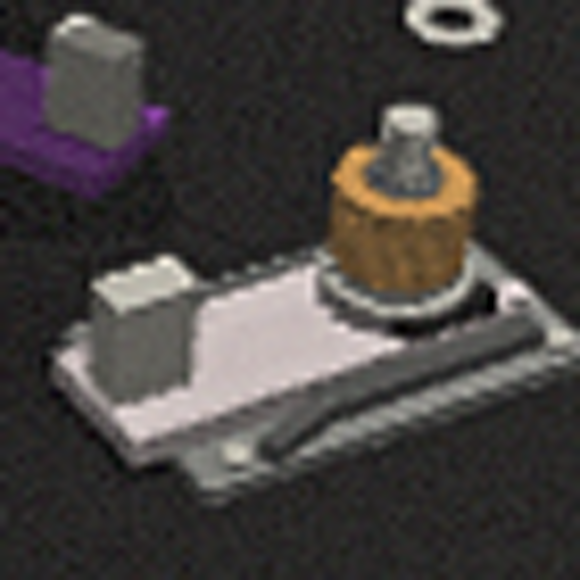

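The nut is down with its washer on the pads, the foot is home, and the arm is clear of everything.

```bash
python3 -c "
from workcell import ticket;print(ticket.close_job())"
```

```text
the job is handed in; nothing more can be done
None
```

The job is handed in with no verdict returned: the foot is home against the stud, and the nut is about a quarter turn past first touch (the touch point is good to about ±6°, final moment 0.38 N m), with the gripper released and clear.

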